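Put a painted panel in the drying rack and start the fan dryer

TASK

Take the painted panel from the little easel and stand it on edge in the empty, orange-tagged slot of the drying rack, lowering it all the way to the bottom before you let go. Then start the fan dryer at its key pad: press the yellow key, then the blue key, then the green key, each fully down, one at a time. Press no key before the panel stands in the rack, never press the red key, and leave the other panels and everything else on the table where they are.

Things in the scene. Friction and masses are not known exactly. Their poses are not given: they have to be found in the camera images.
- panel: Panel to be dried: rigid board 120 mm wide, 130 high, 10 thick, about 120 g, ochre with one pink disc on both faces, top 40 mm bare wood. Origin: middle of its lower edge; x across the thickness, y along the width, z up the board to its top edge. It starts on the easel, leaning about 26 degrees from upright with its top towards the robot; in the rack either face may face either way
- panel_grip (a point): Point to pinch the panel (across its 10 mm thickness): in the middle of its thickness and width, 15 mm below its top edge, 115 mm above its lower edge. Same axes as the panel
- easel: Small dark wooden easel, fixed, foot board 130 x 120 mm. Origin at table height, 35 mm below the middle of the panel's lower edge; z up. The backrest, on the panel's robot side, is 100 mm wide and covers only the panel's lower 65 mm; a lip 7 mm high holds the panel's foot on the other side: draw the panel out along its own z axis
- rack: Dark wooden drying rack, fixed, 230 x 174 x 42 mm. Origin: under its centre at table height; x along the row of slots, y along each slot. Three slots at x = -70, 0, +70 mm, each 15 mm wide and 150 mm long between bars with rounded tops; slot floors 12 mm, bar tops 40 mm, side rails at the slot ends 42 mm above the table. Two slots hold other panels
- free_slot: The empty slot of the rack, marked by two orange tags on the side rails at its two ends. Origin: centre of the slot's floor (12 mm above the table), where the middle of the panel's lower edge must come to stand; x across the slot (its 15 mm width), y along it (150 mm), z up
- panel_grey: Panel already in the rack, same size, grey with three cream discs; stands on edge in another slot, loose. Origin: middle of its lower edge, z up. Leave it
- panel_red: Panel already in the rack, same size, dark red with two ochre discs; stands on edge in another slot, loose. Origin: middle of its lower edge, z up. Leave it
- keypad: Fan dryer's key pad, fixed: grey box 150 x 150 x 30 mm with four round keys in a square, 60 mm between centres; which colour is where changes. Origin: centre of its underside; z up
- key_yellow_top (a point): Centre of the top face of the yellow key: a round spring key 28 mm across in a black collar 44 mm across and 12 mm high; the top stands 52 mm above the table, 10 mm above the collar, and the point moves down with the key
- key_blue_top (a point): Centre of the top face of the blue key: a round spring key 28 mm across in a black collar 44 mm across and 12 mm high; the top stands 52 mm above the table, 10 mm above the collar, and the point moves down with the key
- key_green_top (a point): Centre of the top face of the green key: a round spring key 28 mm across in a black collar 44 mm across and 12 mm high; the top stands 52 mm above the table, 10 mm above the collar, and the point moves down with the key
- key_red_top (a point): Centre of the top face of the red key: a round spring key 28 mm across in a black collar 44 mm across and 12 mm high; the top stands 52 mm above the table, 10 mm above the collar, and the point moves down with the key
- key_yellow (a joint): How far the yellow key is pushed down, m: 0 is up, 0.006 fully down; it is pushed straight down against a spring that takes about 1.5 N to start and 5 N to bottom, and springs back when released
- key_blue (a joint): How far the blue key is pushed down, m: 0 is up, 0.006 fully down; it is pushed straight down against a spring that takes about 1.5 N to start and 5 N to bottom, and springs back when released
- key_green (a joint): How far the green key is pushed down, m: 0 is up, 0.006 fully down; it is pushed straight down against a spring that takes about 1.5 N to start and 5 N to bottom, and springs back when released
- key_red (a joint): How far the red key is pushed down, m: 0 is up, 0.006 fully down; it is pushed straight down against a spring that takes about 1.5 N to start and 5 N to bottom, and springs back when released
- brass_rule: Brass strip 25 x 200 x 4 mm lying on the table. Origin: centre of its underside. Leave it
- ink_jar: Amber ink jar with a black cap, 52 mm across and 65 mm high. Origin: centre of its underside. Leave it
- brush: Paint brush lying on the table, about 0.2 m long. Leave it
- cup: Terracotta cup, 76 mm across the rim and 85 mm high. Origin: centre of its underside. Leave it
- seal: Turned wooden stamp, 36 mm across and 63 mm high, standing. Origin: centre of its underside. Leave it
Mind the look-alikes: they are no part of the job. What is shaped like the panel but purple is not meant. What is shaped like the panel_grey but purple is not meant.

How it is judged (in metres and radians):
On the way, in this order (a step that is already met when the one before it is completed fails the run):
1. the panel is down in the tagged slot (lower edge within 8 mm of its floor) while still held (x of panel in the frame of free_slot between -0.006 and 0.006 m and y of panel in the frame of free_slot between -0.025 and 0.025 m and z of panel in the frame of free_slot between -0.005 and 0.008 m and angle between panel's own z axis and vertical below 0.25 rad and angle between the x axis of panel and the x axis of free_slot, either way round below 0.26 rad and contact force between the fingers and panel above 0.5 N), for 0.1 s.
2. the yellow key is pressed at least 4.5 mm down, the other keys up, the panel in its slot and let go (value of joint key_yellow above 0.0045 m and value of joint each of key_blue, key_green, key_red below 0.002 m and x of panel in the frame of free_slot between -0.006 and 0.006 m and y of panel in the frame of free_slot between -0.025 and 0.025 m and z of panel in the frame of free_slot between -0.005 and 0.008 m and angle between panel's own z axis and vertical below 0.25 rad and angle between the x axis of panel and the x axis of free_slot, either way round below 0.26 rad and contact force between the fingers and panel below 0.2 N), for 0.05 s.
3. the blue key is pressed at least 4.5 mm down, the other keys up, the panel in its slot and let go (value of joint key_blue above 0.0045 m and value of joint each of key_yellow, key_green, key_red below 0.002 m and x of panel in the frame of free_slot between -0.006 and 0.006 m and y of panel in the frame of free_slot between -0.025 and 0.025 m and z of panel in the frame of free_slot between -0.005 and 0.008 m and angle between panel's own z axis and vertical below 0.25 rad and angle between the x axis of panel and the x axis of free_slot, either way round below 0.26 rad and contact force between the fingers and panel below 0.2 N), for 0.05 s.
4. the green key is pressed at least 4.5 mm down, the other keys up, the panel in its slot and let go (value of joint key_green above 0.0045 m and value of joint each of key_yellow, key_blue, key_red below 0.002 m and x of panel in the frame of free_slot between -0.006 and 0.006 m and y of panel in the frame of free_slot between -0.025 and 0.025 m and z of panel in the frame of free_slot between -0.005 and 0.008 m and angle between panel's own z axis and vertical below 0.25 rad and angle between the x axis of panel and the x axis of free_slot, either way round below 0.26 rad and contact force between the fingers and panel below 0.2 N), for 0.05 s.
At the end, for the whole second after the job is handed in: The panel stands at rest and released in the tagged slot: lower edge within 8 mm of its floor, within 6 mm of its middle across and 25 mm along, under 14 degrees from upright; all keys are up (under 2 mm down); the other two panels stand (under 23 degrees from upright) (x of panel in the frame of free_slot between -0.006 and 0.006 m and y of panel in the frame of free_slot between -0.025 and 0.025 m and z of panel in the frame of free_slot between -0.005 and 0.008 m and angle between panel's own z axis and vertical below 0.25 rad and angle between the x axis of panel and the x axis of free_slot, either way round below 0.26 rad and linear speed of panel below 0.02 m/s and value of joint each of key_yellow, key_blue, key_green, key_red below 0.002 m and angle between each of panel_grey, panel_red's own z axis and vertical below 0.4 rad); the robot touches nothing.
It fails at once if the red key is pressed (more than 3 mm) (value of joint key_red above 0.003 m).
It fails at once if two keys are down at the same time (each more than 3 mm) (value of joint each of key_yellow, key_blue above 0.003 m or value of joint each of key_yellow, key_green above 0.003 m or value of joint each of key_yellow, key_red above 0.003 m or value of joint each of key_blue, key_green above 0.003 m or value of joint each of key_blue, key_red above 0.003 m or value of joint each of key_green, key_red above 0.003 m).
It fails at once if a key is pressed (more than 3 mm) while the panel does not stand in the tagged slot (value of joint any of key_yellow, key_blue, key_green, key_red above 0.003 m and not (x of panel in the frame of free_slot between -0.006 and 0.006 m and y of panel in the frame of free_slot between -0.025 and 0.025 m and z of panel in the frame of free_slot between -0.005 and 0.008 m and angle between panel's own z axis and vertical below 0.25 rad and angle between the x axis of panel and the x axis of free_slot, either way round below 0.26 rad)).
It fails at once if one of the two panels already in the rack is shifted more than 25 mm or tipped more than 23 degrees (distance of any of panel_grey, panel_red from where it was at the start of the episode above 0.025 m or angle between any of panel_grey, panel_red's own z axis and vertical above 0.4 rad).
It fails at once if the brass rule, ink jar, brush, cup or seal is shifted more than 30 mm (distance of any of brass_rule, ink_jar, brush, cup, seal from where it was at the start of the episode above 0.03 m).
It also fails if it takes over 62 s, if anything falls off the work surface, if the arm or the gripper's body presses on something with over 40 N, if the wrist force passes 120 N, or if a joint passes its speed limit or range.

ROBOT

A 6-joint arm with a two-finger parallel gripper is mounted at the origin on the work surface. World frame = base frame: x ahead of the robot, y to its left, z up, the work surface at z = 0. Lengths are in m, angles in degrees, forces in N, time in s.
With the tool pointing down it reaches from about 0.35 to 0.925 m from the base axis. Payload 6.4 kg.
Tool frame: the origin (TCP) lies midway between the tips of the shut fingers; the grasp point (between the pads) lies 19 mm behind it; x points along the fingers, y is the direction in which the jaws open and shut, and the axes are right-handed (so a half turn about x gives the same grasp; the last joint's range is limited). The gripper opens to 94 mm and grips with 3 to 60 N. Pads are 16 mm wide; open, the fingers measure 119 mm over their backs; the gripper's body (75 mm by 177 mm) begins 78 mm behind the grasp point.
Start: joints at [57.863, 14.043, 89.255, -0, 76.702, -9.975], TCP at [0.245, 0.602, 0.205] pointing down, gripper open.
Joint ranges: [-179.41, 179.41], [-58.25, 129.5], [7.25, 145.43], [-54.29, 234.29], [11.92, 165.04], [-157.13, 157.13]. Speed limits (degrees/s): [147.25, 147.25, 180, 180, 180, 180].

INTERFACE

Orientations are given as [roll, pitch, yaw] about the fixed x, y, z axes, in that order (R = Rz(yaw) Ry(pitch) Rx(roll)).
In Python, from workcell import manip, read_camera, camera_params, ticket gives the robot as it stands.
- The arm moves only by the shell command python3 -m crank 'ROWS'. ROWS is JSON, a list of rows, each a list of 7 numbers: the shift along the tool's x, y, z in mm, then the turn, a rotation vector about the tool's x, y, z in rad, then the closure, from -1 (fully open) to 1 (shut). A call has 1 to 5 rows; each row shifts and turns the commanded pose from where the row before left it, along the tool's axes as they then stand; what a row does not reach is not made up. A row lasts 1/10 s, in which the tool goes at most 50 mm and 8.59 degrees, less where a joint would pass 70% of its speed; a pose out of reach is approached as far as the arm can. A call with a gripper value outside its range is refused whole. The fingers move at their own pace and stop on an object; the grip force is fixed at half the most. Time passes only in rows, so rows that do not move let the fingers close. It gives the time, the measured TCP pose, the force and the opening at its end, in the units of the state.
- manip.observe(): the state, without advancing time (a new reading comes with each control period).
- read_camera(name): name is "side" or "top"; returns the picture (400x640x3 uint8, red, green, blue); there is no depth.
- camera_params(name): a dict with "vertical_fov" (degrees; the focal length in pixels is half the picture's height over the tangent of half this angle, whatever the lens; pixels are square), "cx", "cy" (the principal point, pixels), "camera_from_world" (4x4, takes a point from world to camera coordinates). Camera axes: x right, y down, z forward; pixel columns grow to the right and rows downward; lengths in m; the calibration is good to about 2 mm. A picture is of the moment at which its call begins. camera_params takes no time and is no camera call.
- ticket.hand_in(): hands the job in, once; it reports no verdict.
The state is a dict: "clock": time; "q": joint angles; "dq": joint speeds; "joint_torque": joint torques, N m; "eef_pos": TCP position; "orientation": TCP orientation; "ft_force": force on the tool from outside, world axes, zero at the start; "wrist_torque": the same for the moment, N m; "finger_gap": opening from 0.0 (shut) to 1.0 (fully open).
Only numpy, scipy, OpenCV 4.12 (cv2) and the standard library are available. Lean on these libraries where they do the work, as an engineer would, in place of code of your own. Each camera call takes 0.05 s, during which the arm holds its last target.

## Working session

There is one attempt and no reset: what is moved stays moved. The work goes in short steps, Python scripts to look and compute and a shell command to move; the robot and the scene stay as the last step left them, time stands still between calls to the robot, and variables do not carry over. Pictures are saved under pics/ and viewed, and the job is handed in when it is done.

```bash
mkdir -p pics; ls; python3 - <<'E'
from workcell import manip, read_camera, camera_params
import cv2
print(manip.observe())
for n in("side","top"):
    p=camera_params(n);print(n,p)
    cv2.imwrite(f"pics/{n}0.png",read_camera(n)[:,:,::-1])
E
```

```text
pics
{'clock': 0.0, 'q': array([ 5.78627986e+01,  1.40812386e+01,  8.93219633e+01,  1.16383359e-03,
        7.67028870e+01, -9.97434464e+00]), 'dq': array([ 0.01424662, -0.01553209, -0.08295837,  0.05602431, -0.05575454,
       -0.06352594]), 'joint_torque': array([ 3.95305888e-04, -4.15833628e+01, -3.14604449e+01,  6.85240980e-02,
        3.31496517e-02, -1.15097296e-04]), 'eef_pos': array([0.24487186, 0.60148178, 0.20440518]), 'orientation': array([-100.58575689,   89.89390501, -122.74888243]), 'ft_force': array([-0.34394011,  0.23095935, -0.18255538]), 'wrist_torque': array([ 0.02448872, -0.01738259, -0.04416275]), 'finger_gap': 1.0000449828315758}
side {'vertical_fov': 45.7231551691115, 'cx': 319.6286186653921, 'cy': 198.05029555259486, 'camera_from_world': array([[ 0.74749528, -0.66424064,  0.00593226, -0.41912455],
       [-0.36555153, -0.4187929 , -0.83125482,  0.2621214 ],
       [ 0.55463762,  0.61919051, -0.5558599 ,  1.41116888],
       [ 0.        ,  0.        ,  0.        ,  1.        ]])}
top {'vertical_fov': 47.247615316721166, 'cx': 324.9850638612428, 'cy': 197.87090697429386, 'camera_from_world': array([[-2.89529157e-02, -9.99577046e-01, -2.73073651e-03,
        -5.17534905e-02],
       [-9.95984424e-01,  2.90801699e-02, -8.46721378e-02,
         5.18503386e-01],
       [ 8.47157357e-02,  2.68265762e-04, -9.96405125e-01,
         1.25125927e+00],
       [ 0.00000000e+00,  0.00000000e+00,  0.00000000e+00,
         1.00000000e+00]])}
```

View pics/side0.png

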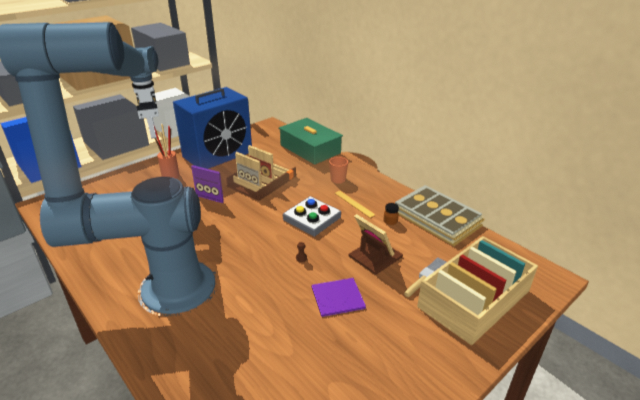

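View pics/top0.png

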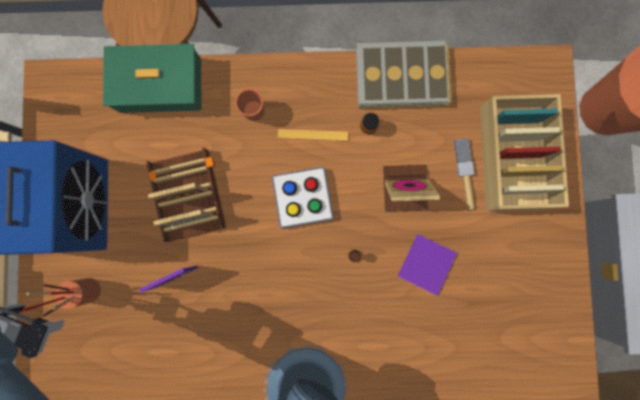

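The side view shows the easel panel at about (377,238), the rack at (262,172) and the key pad at (313,215). The top view shows the easel at (410,188), the rack at (187,193) with orange tags at (153,176) and (209,162), and the keys at blue (289,187), red (311,184), yellow (293,209) and green (315,205).

Look-alikes for the panel:
- Purple board lying flat, top (428,264)
- Purple standing board, top (167,279)
- Boards in the pale crate, top (530,150)
- Rack panels, top (183,190) and (187,216)

I choose the ochre board with the pink disc on the easel, and check it in a crop.

```bash
python3 - <<'E'
import cv2
s=cv2.imread("pics/side0.png");t=cv2.imread("pics/top0.png")
def crop(im,x0,y0,x1,y1,k,name):
    cv2.imwrite("pics/"+name,cv2.resize(im[y0:y1,x0:x1],None,fx=k,fy=k,interpolation=cv2.INTER_CUBIC))
crop(t,370,150,450,220,8,"c_te.png")
crop(s,340,205,420,275,8,"c_se.png")
crop(t,140,140,230,245,5.5,"c_tr.png")
crop(s,220,135,310,205,8,"c_sr.png")
crop(t,268,163,338,233,8,"c_tk.png")
E
```

```text
(no output)
```

View pics/c_te.png

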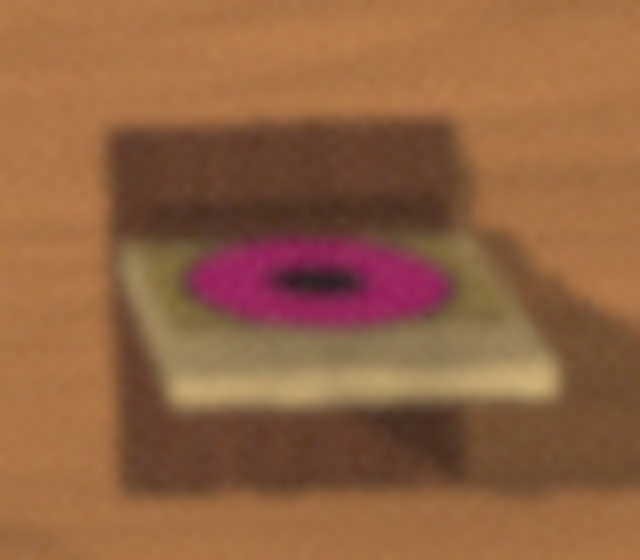

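View pics/c_se.png

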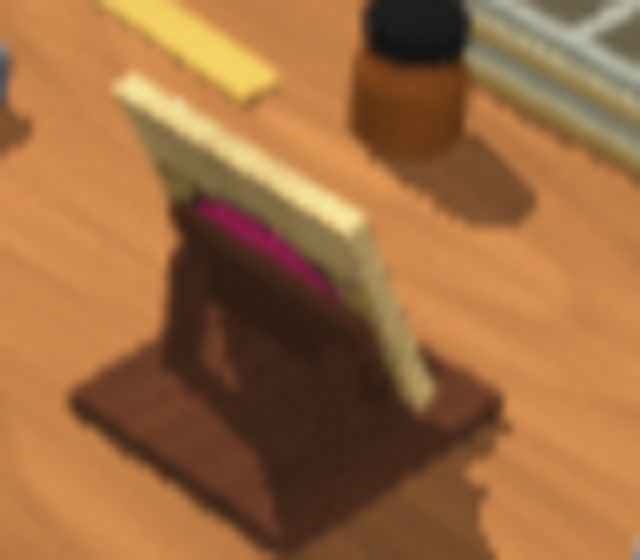

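View pics/c_tr.png

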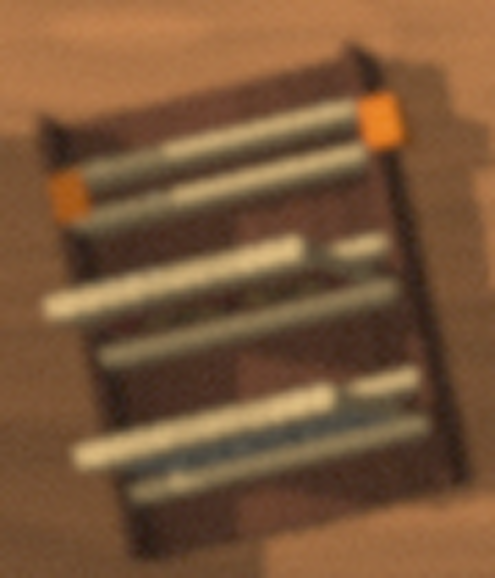

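View pics/c_sr.png

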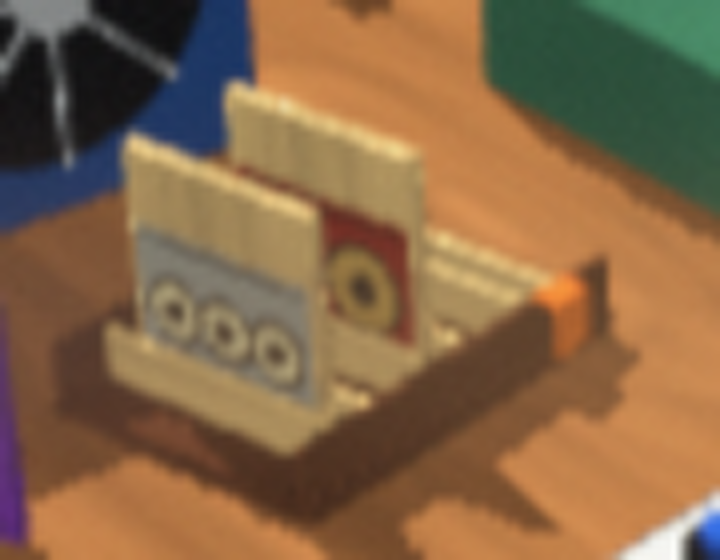

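View pics/c_tk.png

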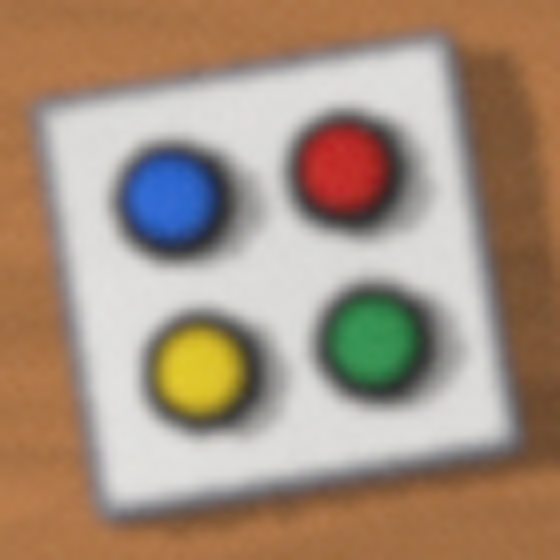

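```bash
cat > fit.py <<'E'
import numpy as np
from scipy.optimize import least_squares
from workcell import camera_params
P={n:camera_params(n) for n in("top","side")}
def proj(n,X):
    p=P[n];X=np.atleast_2d(X);T=p["camera_from_world"]
    c=X@T[:3,:3].T+T[:3,3];f=200/np.tan(np.radians(p["vertical_fov"]/2))
    return np.c_[p["cx"]+f*c[:,0]/c[:,2],p["cy"]+f*c[:,1]/c[:,2]]
def ray(n,uv,z):
    p=P[n];T=p["camera_from_world"];f=200/np.tan(np.radians(p["vertical_fov"]/2))
    d=T[:3,:3].T@np.array([(uv[0]-p["cx"])/f,(uv[1]-p["cy"])/f,1]);o=-T[:3,:3].T@T[:3,3]
    return o+d*(z-o[2])/d[2]
def full(c,x0,y0,k): return ((np.array(c)+.5)/k-.5)+[x0,y0]
E
python3 - <<'E'
from fit import *
# panel
L=[("top",(1,1,130),(168,380)),("top",(1,-1,130),(556,355)),("top",(-1,1,130),(175,408)),("top",(-1,-1,130),(560,395)),
("side",(-1,1,130),(115,92)),("side",(1,1,130),(135,72)),("side",(1,-1,130),(368,215)),("side",(-1,-1,130),(348,232)),("side",(1,-1,0),(437,383)),("side",(-1,-1,0),(415,407))]
def pts(p):
    x,y,yaw,l=p[:4];out=[]
    c,s=np.cos(yaw),np.sin(yaw)
    for n,(t,w,h),_ in L:
        t,w,h=t*.005,w*.06,h/1000
        a=t*np.cos(l)-h*np.sin(l);b=t*np.sin(l)+h*np.cos(l)
        out.append([x+c*a-s*w,y+s*a+c*w,.035+b])
    return np.array(out)
obs=np.array([full(o,370,150,8) if n=="top" else full(o,340,205,8) for n,_,o in L])
def res(p):
    X=pts(p);return (np.array([proj(l[0],X[i])[0] for i,l in enumerate(L)])-obs)
r=least_squares(lambda p:res(p).ravel(),[.5,-.3,0,.45],loss="soft_l1")
print("panel",r.x,np.degrees(r.x[2:]));print(res(r.x).round(1).tolist())
# rack
R=[((1,1,-1),(360,112)),((1,-1,-1),(367,155)),((0,1,-1),(385,243)),((0,-1,-1),(395,290)),((-1,1,-1),(417,378)),((-1,-1,-1),(428,425)),((1,1,1),(85,176)),((1,-1,1),(88,222)),((0,-1,1),(105,357)),((-1,-1,1),(135,495))]
o=np.array([full(q[1],140,140,5.5) for q in R])
def rr(p):
    x,y,yaw,b,e=p;c,s=np.cos(yaw),np.sin(yaw)
    X=np.array([[x+c*(k*.07+m*b)-s*w*e,y+s*(k*.07+m*b)+c*w*e,.040] for (k,m,w),_ in R])
    return proj("top",X)-o
r=least_squares(lambda p:rr(p).ravel(),[.5,.3,0,.012,.075],loss="soft_l1")
print("rack",r.x,np.degrees(r.x[2]));print(rr(r.x).round(1).tolist())
x,y,w=r.x[:3];print("slot",x+.07*np.cos(w),y+.07*np.sin(w))
tg=[ray("top",full(q,140,140,5.5),.042) for q in((382,122),(70,196))];print(tg,(tg[0]+tg[1])/2, np.degrees(np.arctan2(-(tg[1]-tg[0])[0],(tg[1]-tg[0])[1])))
for n,q in dict(blue=(172,198),red=(345,168),yellow=(201,370),green=(373,341)).items():
    k=ray("top",full(q,268,163,8),.052);print(n,k.round(4),proj("side",k).round(1))
for n,q,z in(("cup",(250,102),.085),("jar",(370,121),.065),("seal",(355,256),.063),("purple",(165,280),.13)):print(n,ray("top",q,z).round(3))
E
```

```text
panel [ 0.55625137 -0.29066674  0.01944445  0.45203549] [ 1.11408509 25.89972585]
[[0.5, -0.0], [0.1, 0.8], [-0.4, 0.2], [-0.6, -0.5], [-0.2, -0.4], [-0.6, -0.2], [0.0, -0.4], [0.4, -0.0], [0.2, 0.7], [0.9, 0.1]]
rack [0.53657683 0.31769867 0.19970698 0.01183243 0.0729047 ] 11.442366958155839
[[-0.3, -0.4], [0.2, 0.0], [0.4, 0.3], [0.4, 0.1], [-0.2, 0.5], [-0.4, 0.3], [-1.9, -0.2], [-0.8, -0.2], [1.1, -0.1], [0.7, -0.3]]
slot 0.6051855630610686 0.33158542139311226
[array([0.62438791, 0.2502354 , 0.042     ]), array([0.59152977, 0.40682524, 0.042     ])] [0.60795884 0.32853032 0.042     ] 11.850763180952367
blue [0.5459 0.0302 0.052 ] [[311.1 199.9]]
red [ 0.5545 -0.029   0.052 ] [[323.9 206.1]]
yellow [0.487  0.0216 0.052 ] [[299.9 207.1]]
green [ 0.4952 -0.0369  0.052 ] [[312.6 213.5]]
cup [0.777 0.128 0.085]
jar [ 0.72  -0.196  0.065]
seal [ 0.356 -0.142  0.063]
purple [0.312 0.341 0.13 ]
```

```bash
python3 - <<'E'
import cv2
s=cv2.imread("pics/side0.png")
cv2.imwrite("pics/c_sk.png",cv2.resize(s[190:240,280:345],None,fx=10,fy=10,interpolation=cv2.INTER_CUBIC))
E
```

```text
(no output)
```

View pics/c_sk.png

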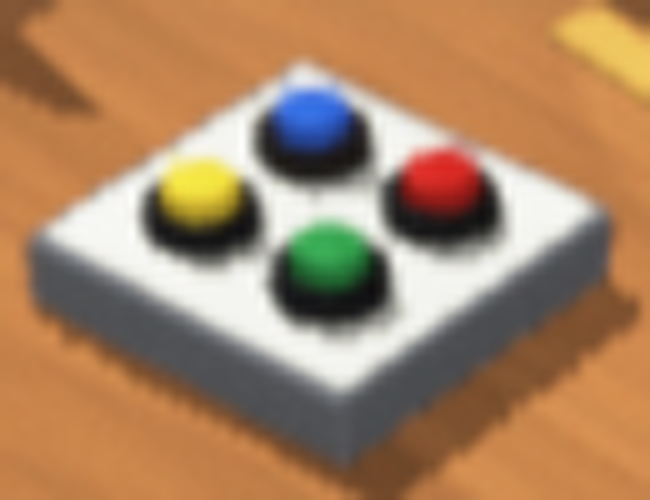

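```bash
cat > plan.py <<'E'
import numpy as np
from scipy.spatial.transform import Rotation as Ro
from workcell import manip
def cur():
    s=manip.observe();return s["eef_pos"],Ro.from_euler("xyz",s["orientation"],degrees=True),s
def tool(approach,yhint):
    x=np.array(approach,float);x/=np.linalg.norm(x);y=np.array(yhint,float);y-=x*(x@y);y/=np.linalg.norm(y)
    return Ro.from_matrix(np.c_[x,y,np.cross(x,y)])
def plan(pos,R,step=.04,ang=.12,hide=False):
    p,R0,s=cur();rv=(R0.inv()*R).as_rotvec();d=np.array(pos)-p
    n=max(1,int(np.ceil(max(np.linalg.norm(d)/step,np.linalg.norm(rv)/ang))))
    print("t",round(s["clock"],2),"p",p.round(4),"q",s["q"].round(0),"F",s["ft_force"].round(1),"gap",round(s["finger_gap"],3),"d",(d*1000).round(1),"rotvec",rv.round(3),"rows",n)
    for i in range(n):
        Ri=R0*Ro.from_rotvec(rv*i/n);print("",np.r_[(Ri.inv().apply(d/n)*1000).round(0),(rv/n).round(3)].tolist())
# estimates
pb=np.array([.55625,-.29067,.035]);yaw=.01944;L=.452
c,s_=np.cos(yaw),np.sin(yaw)
pz=np.array([-np.sin(L)*c,-np.sin(L)*s_,np.cos(L)]);px=np.array([np.cos(L)*c,np.cos(L)*s_,np.sin(L)])
Rg=tool(-pz,-px)
E
python3 - <<'E'
from plan import *
p,R,s=cur();print(R.as_matrix().round(2));print(pb+pz*.115,px,pz)
for y in(px,-px): print((R.inv()*tool(-pz,y)).as_rotvec())
E
```

```text
[[-0.    0.38  0.93]
 [-0.    0.93 -0.38]
 [-1.   -0.   -0.  ]]
[ 0.50603145 -0.29164637  0.13845117] [0.8994054  0.01748664 0.43676556] [-0.43668303 -0.00849019  0.89957537]
[ 1.14401079 -0.26232664  0.40102283]
[-1.93771232 -0.44741909 -0.29267647]
```

```bash
sed -i 's/Rg=tool(-pz,-px)/Rg=tool(-pz,px)/' plan.py; python3 - <<'E'
from plan import *
p=pb+pz*.22;print(p)
plan(p,Rg,step=.045)
E
```

```text
[ 0.46017973 -0.29253784  0.23290658]
t 0.1 p [0.2449 0.6015 0.2045] q [ 58.  14.  89.   0.  77. -10.] F [-0.   0.1 -0.8] gap 1.0 d [ 215.3 -894.1   28.4] rotvec [ 1.144 -0.262  0.401] rows 21
 [-1.0, -36.0, 26.0, 0.054, -0.012, 0.019]
 [-2.0, -34.0, 27.0, 0.054, -0.012, 0.019]
 [-2.0, -33.0, 29.0, 0.054, -0.012, 0.019]
 [-2.0, -31.0, 31.0, 0.054, -0.012, 0.019]
 [-2.0, -29.0, 33.0, 0.054, -0.012, 0.019]
 [-2.0, -27.0, 34.0, 0.054, -0.012, 0.019]
 [-3.0, -25.0, 36.0, 0.054, -0.012, 0.019]
 [-3.0, -23.0, 37.0, 0.054, -0.012, 0.019]
 [-2.0, -21.0, 38.0, 0.054, -0.012, 0.019]
 [-2.0, -19.0, 39.0, 0.054, -0.012, 0.019]
 [-2.0, -17.0, 40.0, 0.054, -0.012, 0.019]
 [-2.0, -14.0, 41.0, 0.054, -0.012, 0.019]
 [-2.0, -12.0, 42.0, 0.054, -0.012, 0.019]
 [-1.0, -10.0, 43.0, 0.054, -0.012, 0.019]
 [-1.0, -7.0, 43.0, 0.054, -0.012, 0.019]
 [-1.0, -5.0, 44.0, 0.054, -0.012, 0.019]
 [-0.0, -3.0, 44.0, 0.054, -0.012, 0.019]
 [0.0, -0.0, 44.0, 0.054, -0.012, 0.019]
 [1.0, 2.0, 44.0, 0.054, -0.012, 0.019]
 [2.0, 4.0, 44.0, 0.054, -0.012, 0.019]
 [2.0, 7.0, 43.0, 0.054, -0.012, 0.019]
```

```bash
python3 -m crank '[[-8,-36,26,0.05,-0.01,0.02,-1],[-8,-34,27,0.05,-0.01,0.02,-1],[-8,-33,29,0.05,-0.01,0.02,-1],[-6,-31,31,0.05,-0.01,0.02,-1],[-3,-29,33,0.05,-0.01,0.02,-1]]'
python3 -m crank '[[-2,-27,34,0.05,-0.01,0.02,-1],[-2,-25,36,0.05,-0.01,0.02,-1],[-2,-23,37,0.05,-0.01,0.02,-1],[-2,-21,38,0.05,-0.01,0.02,-1],[-2,-19,39,0.05,-0.01,0.02,-1]]'
python3 -c "
from plan import *
plan(pb+pz*.22,Rg,step=.045)"
```

```text
clock: 0.6
eef_pos: [0.2974, 0.3868, 0.2348]
orientation: [70.5, 83.5, 34.0]
ft_force: [1.2, -1.1, 0.0]
finger_gap: 1.0
clock: 1.1
eef_pos: [0.3554, 0.177, 0.2355]
orientation: [77.8, 77.3, 26.8]
ft_force: [-0.5, 0.1, -0.2]
finger_gap: 1.0
t 1.1 p [0.3554 0.177  0.2355] q [  7. -36. 130.   4.  74. -33.] F [-0.5  0.1 -0.2] gap 1.0 d [ 104.8 -469.5   -2.6] rotvec [ 0.636 -0.173  0.211] rows 11
 [-2.0, -19.0, 39.0, 0.058, -0.016, 0.019]
 [-2.0, -17.0, 40.0, 0.058, -0.016, 0.019]
 [-2.0, -15.0, 41.0, 0.058, -0.016, 0.019]
 [-1.0, -12.0, 42.0, 0.058, -0.016, 0.019]
 [-1.0, -10.0, 43.0, 0.058, -0.016, 0.019]
 [-0.0, -7.0, 43.0, 0.058, -0.016, 0.019]
 [0.0, -5.0, 43.0, 0.058, -0.016, 0.019]
 [1.0, -2.0, 44.0, 0.058, -0.016, 0.019]
 [2.0, 0.0, 44.0, 0.058, -0.016, 0.019]
 [2.0, 3.0, 44.0, 0.058, -0.016, 0.019]
 [3.0, 5.0, 43.0, 0.058, -0.016, 0.019]
```

```bash
python3 -m crank '[[-2,-2,40,0.04,0,0.02,-1],[-2,-2,42,0.06,0,0.02,-1],[-2,-2,44,0.06,0,0.02,-1],[-1,-2,44,0.06,-0.02,0.02,-1],[-1,-4,44,0.06,-0.02,0.02,-1]]'
python3 -c "
from plan import *
plan(pb+pz*.22,Rg,step=.045)"
```

```text
clock: 1.6
eef_pos: [0.4601, -0.0099, 0.2454]
orientation: [88.3, 71.5, 20.9]
ft_force: [0.2, 0.3, 0.6]
finger_gap: 0.999
t 1.6 p [ 0.4601 -0.0099  0.2454] q [-24. -28. 125.  14.  70. -49.] F [0.2 0.3 0.6] gap 0.999 d [ 1.000e-01 -2.827e+02 -1.250e+01] rotvec [ 0.349 -0.133  0.126] rows 7
 [-3.0, -15.0, 37.0, 0.05, -0.019, 0.018]
 [-2.0, -13.0, 38.0, 0.05, -0.019, 0.018]
 [-2.0, -11.0, 39.0, 0.05, -0.019, 0.018]
 [-1.0, -9.0, 39.0, 0.05, -0.019, 0.018]
 [-1.0, -7.0, 40.0, 0.05, -0.019, 0.018]
 [-0.0, -5.0, 40.0, 0.05, -0.019, 0.018]
 [1.0, -3.0, 40.0, 0.05, -0.019, 0.018]
```

```bash
python3 -m crank '[[-3,-15,37,0.05,-0.02,0.02,-1],[-2,-13,38,0.05,-0.02,0.02,-1],[-2,-11,39,0.05,-0.02,0.02,-1],[-1,-9,39,0.05,-0.02,0.02,-1],[-1,-7,40,0.05,-0.02,0.02,-1]]'
python3 -m crank '[[0,-5,40,0.05,-0.02,0.02,-1],[1,-3,40,0.05,-0.02,0.02,-1],[0,0,0,0,0,0,-1],[0,0,0,0,0,0,-1]]'
python3 -c "
from plan import *
plan(pb+pz*.22,Rg,step=.045)"
```

```text
clock: 2.1
eef_pos: [0.4615, -0.2108, 0.2367]
orientation: [88.5, 65.6, 5.7]
ft_force: [0.4, -0.2, 0.1]
finger_gap: 1.003
clock: 2.5
eef_pos: [0.4627, -0.2895, 0.2329]
orientation: [89.7, 63.4, 0.8]
ft_force: [-0.1, 0.3, -0.0]
finger_gap: 1.003
t 2.5 p [ 0.4627 -0.2895  0.2329] q [-55. -15. 118.  25.  63. -65.] F [-0.1  0.3 -0. ] gap 1.003 d [-2.5 -3.   0. ] rotvec [-0.     0.003 -0.013] rows 1
 [-1.0, -2.0, 3.0, -0.0, 0.003, -0.013]
```

```bash
python3 -m crank '[[0,-2,3,0,0,-0.01,-1],[25,0,0,0,0,0,-1],[30,0,0,0,0,0,-1],[15,0,0,0,0,0,-1],[0,0,0,0,0,0,-1]]'
python3 - <<'E'
from plan import *
plan(pb+pz*.096,Rg,step=.045)
from workcell import read_camera
import cv2
s=read_camera("side")[:,:,::-1];t=read_camera("top")[:,:,::-1]
a=cv2.resize(s[150:270,310:430],(480,480),interpolation=cv2.INTER_CUBIC)
cv2.imwrite("pics/g1.png",cv2.resize(s[160:270,330:430],(600,600*110//100)[:2] if 0 else (545,600),interpolation=cv2.INTER_CUBIC))
cv2.imwrite("pics/g1t.png",cv2.resize(t[140:230,350:470],(720,540),interpolation=cv2.INTER_CUBIC))
E
```

```text
clock: 3.0
eef_pos: [0.492, -0.2897, 0.1675]
orientation: [89.9, 64.1, 1.2]
ft_force: [0.2, -0.0, 0.1]
finger_gap: 1.002
t 3.0 p [ 0.492  -0.2897  0.1675] q [-52.  -6. 118.  25.  55. -66.] F [ 0.2 -0.   0.1] gap 1.002 d [ 22.4  -1.8 -46.2] rotvec [ 0.002 -0.001 -0.001] rows 2
 [26.0, -0.0, 1.0, 0.001, -0.0, -0.0]
 [26.0, -0.0, 1.0, 0.001, -0.0, -0.0]
```

View pics/g1.png

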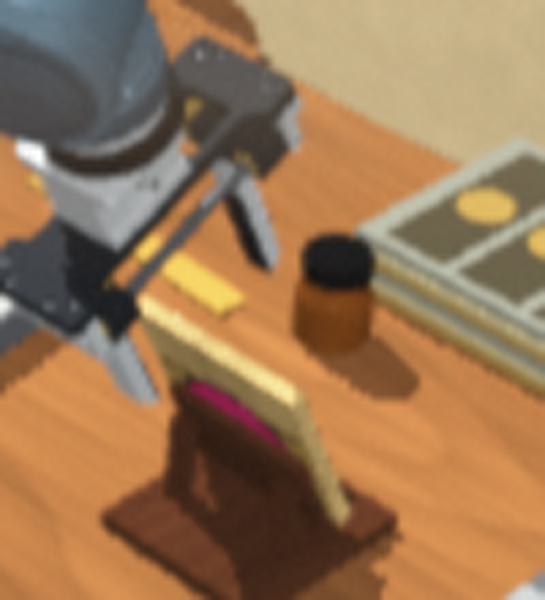

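View pics/g1t.png

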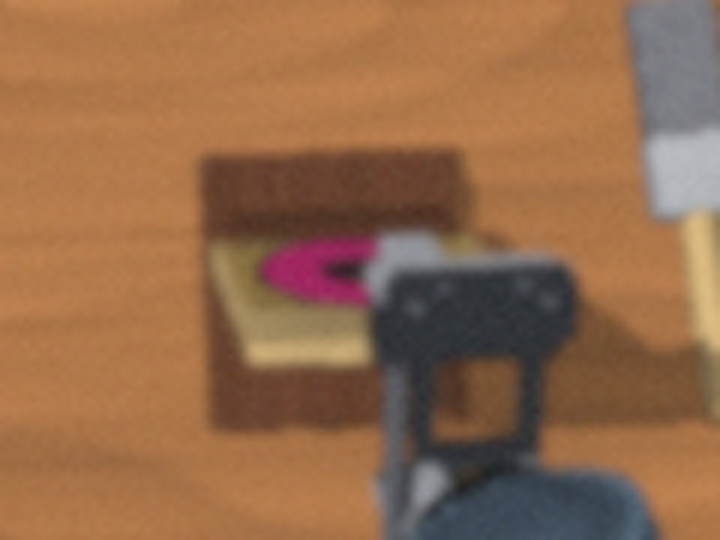

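The fingers straddle the panel: in the side crop one is at (140,380) on the robot side and the other at (262,250) on the far side, both clear of the board. I carry on down.

```bash
python3 -m crank '[[26,0,1,0,0,0,-1],[20,0,1,0,0,0,-1],[6,0,0,0,0,0,-1],[0,0,0,0,0,0,-1],[0,0,0,0,0,0,-0.5]]'
python3 -m crank '[[0,0,0,0,0,0,0.3],[0,0,0,0,0,0,0.5],[0,0,0,0,0,0,0.6],[0,0,0,0,0,0,0.7],[0,0,0,0,0,0,0.8]]'
python3 -m crank '[[0,0,0,0,0,0,1],[0,0,0,0,0,0,1],[0,0,0,0,0,0,1],[0,0,0,0,0,0,1]]'
python3 - <<'E'
from plan import *
plan(pb+pz*.096,Rg,step=.045)
from workcell import read_camera
import cv2
s=read_camera("side")[:,:,::-1]
cv2.imwrite("pics/g2.png",cv2.resize(s[160:270,330:430],(545,600),interpolation=cv2.INTER_CUBIC))
E
```

```text
clock: 3.6
eef_pos: [0.5155, -0.2946, 0.1247]
orientation: [89.3, 63.8, 0.4]
ft_force: [-0.8, -0.2, -0.2]
finger_gap: 0.949
clock: 4.1
eef_pos: [0.5151, -0.294, 0.1233]
orientation: [89.5, 63.9, 0.6]
ft_force: [-0.1, 1.1, 0.4]
finger_gap: 0.529
clock: 4.5
eef_pos: [0.5151, -0.294, 0.1231]
orientation: [89.5, 63.9, 0.6]
ft_force: [-0.0, -0.1, -0.2]
finger_gap: 0.187
t 4.5 p [ 0.5151 -0.294   0.1231] q [-50.   0. 117.  27.  49. -67.] F [-0.  -0.1 -0.2] gap 0.187 d [-0.8  2.5 -1.8] rotvec [ 0.001  0.004 -0.004] rows 1
 [1.0, -1.0, -3.0, 0.001, 0.004, -0.004]
```

View pics/g2.png

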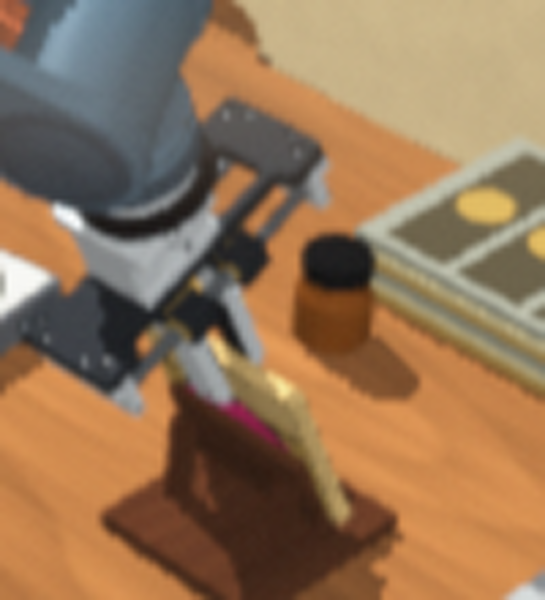

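The fingers are either side of the top strip, near (210,370) and (245,330), and still closing.

```bash
python3 -m crank '[[0,0,0,0,0,0,1],[0,0,0,0,0,0,1],[0,0,0,0,0,0,1],[0,0,0,0,0,0,1],[0,0,0,0,0,0,1]]'
python3 -c "
from plan import *
plan(pb+pz*.22,Rg,step=.03)"
```

```text
clock: 5.05
eef_pos: [0.515, -0.294, 0.1231]
orientation: [89.5, 63.9, 0.6]
ft_force: [-0.7, 0.0, -0.6]
finger_gap: 0.102
t 5.05 p [ 0.515  -0.294   0.1231] q [-50.   0. 117.  27.  49. -67.] F [-0.7  0.  -0.6] gap 0.102 d [-54.9   1.4 109.8] rotvec [ 0.001  0.004 -0.004] rows 5
 [-25.0, -0.0, -0.0, 0.0, 0.001, -0.001]
 [-25.0, -0.0, -0.0, 0.0, 0.001, -0.001]
 [-25.0, -0.0, -0.0, 0.0, 0.001, -0.001]
 [-25.0, -0.0, -0.0, 0.0, 0.001, -0.001]
 [-25.0, -0.0, -0.0, 0.0, 0.001, -0.001]
```

```bash
python3 -m crank '[[-5,0,0,0,0,0,1],[-15,0,0,0,0,0,1],[-25,0,0,0,0,0,1],[-25,0,0,0,0,0,1],[-30,0,0,0,0,0,1]]'
python3 -m crank '[[-30,0,0,0,0,0,1],[-25,0,0,0,0,0,1],[0,0,0,0,0,0,1],[0,0,0,0,0,0,1]]'
python3 - <<'E'
from plan import *
from fit import proj
print(cur()[2]["finger_gap"],cur()[0])
from workcell import read_camera
import cv2
s=read_camera("side")[:,:,::-1];t=read_camera("top")[:,:,::-1]
cv2.imwrite("pics/g3.png",cv2.resize(s[100:270,300:440],(494,600),interpolation=cv2.INTER_CUBIC))
E
```

```text
clock: 5.55
eef_pos: [0.4703, -0.2938, 0.2131]
orientation: [89.7, 64.0, 0.8]
ft_force: [-0.2, -0.8, -0.7]
finger_gap: 0.105
clock: 5.95
eef_pos: [0.4468, -0.2947, 0.262]
orientation: [89.4, 63.9, 0.6]
ft_force: [0.2, -0.7, -2.0]
finger_gap: 0.104
0.10361934210603112 [ 0.44679699 -0.29470841  0.26199673]
```

View pics/g3.png

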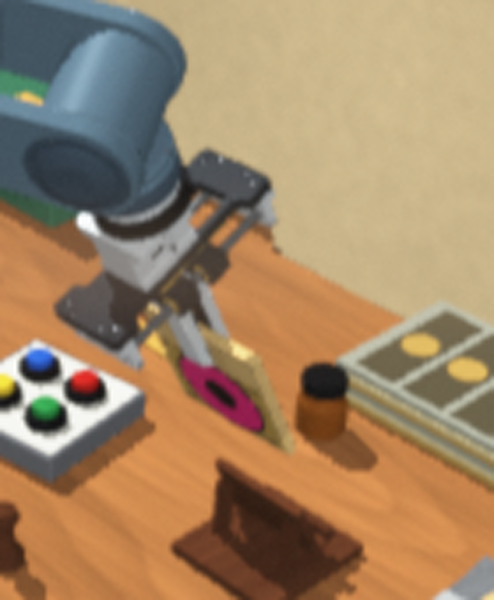

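```bash
cat >> plan.py <<'E'
ys=np.radians(11.6)
Rr=tool([0,0,-1],[np.cos(ys),np.sin(ys),0])
def slot(ac=.660,al=.199,z=.3): return np.array([ac*np.cos(ys)-al*np.sin(ys),ac*np.sin(ys)+al*np.cos(ys),z])
E
python3 -c "
from plan import *
plan(slot(),Rr,step=.04)"
```

```text
t 6.05 p [ 0.4467 -0.2939  0.2603] q [-57. -17. 117.  24.  68. -65.] F [ 1.1  0.3 -1.6] gap 0.105 d [159.8 621.6  39.7] rotvec [-0.18   0.043 -0.453] rows 17
 [2.0, 10.0, -36.0, -0.011, 0.003, -0.027]
 [2.0, 11.0, -36.0, -0.011, 0.003, -0.027]
 [2.0, 11.0, -36.0, -0.011, 0.003, -0.027]
 [2.0, 11.0, -36.0, -0.011, 0.003, -0.027]
 [1.0, 12.0, -36.0, -0.011, 0.003, -0.027]
 [1.0, 12.0, -36.0, -0.011, 0.003, -0.027]
 [1.0, 13.0, -36.0, -0.011, 0.003, -0.027]
 [1.0, 13.0, -35.0, -0.011, 0.003, -0.027]
 [0.0, 13.0, -35.0, -0.011, 0.003, -0.027]
 [0.0, 14.0, -35.0, -0.011, 0.003, -0.027]
 [-0.0, 14.0, -35.0, -0.011, 0.003, -0.027]
 [-0.0, 15.0, -35.0, -0.011, 0.003, -0.027]
 [-1.0, 15.0, -35.0, -0.011, 0.003, -0.027]
 [-1.0, 15.0, -35.0, -0.011, 0.003, -0.027]
 [-1.0, 16.0, -34.0, -0.011, 0.003, -0.027]
 [-2.0, 16.0, -34.0, -0.011, 0.003, -0.027]
 [-2.0, 16.0, -34.0, -0.011, 0.003, -0.027]
```

```bash
python3 -m crank '[[-8,14,-20,-0.01,0,-0.03,1],[-8,15,-30,-0.01,0,-0.03,1],[-8,15,-36,-0.01,0,-0.03,1],[-4,14,-36,-0.01,0,-0.03,1],[0,12,-36,-0.01,0,-0.03,1]]'
python3 -m crank '[[1,12,-36,-0.01,0,-0.03,1],[1,12,-36,-0.01,0,-0.03,1],[1,12,-36,-0.01,0,-0.03,1],[1,12,-36,-0.01,0,-0.03,1],[1,12,-36,-0.01,0,-0.03,1]]'
python3 -c "
from plan import *
plan(slot(),Rr,step=.04)"
```

```text
clock: 6.55
eef_pos: [0.4942, -0.1325, 0.3123]
orientation: [85.8, 72.6, -0.2]
ft_force: [0.2, 0.4, -2.2]
finger_gap: 0.102
clock: 7.05
eef_pos: [0.5375, 0.0526, 0.3157]
orientation: [77.5, 81.2, -5.7]
ft_force: [-0.5, -0.4, -1.9]
finger_gap: 0.103
t 7.05 p [0.5375 0.0526 0.3157] q [ -7. -11. 104.   0.  78. -13.] F [-0.5 -0.4 -1.9] gap 0.103 d [ 69.  275.  -15.7] rotvec [-0.084  0.04  -0.148] rows 8
 [3.0, 12.0, -33.0, -0.011, 0.005, -0.019]
 [3.0, 13.0, -33.0, -0.011, 0.005, -0.019]
 [3.0, 13.0, -33.0, -0.011, 0.005, -0.019]
 [2.0, 13.0, -33.0, -0.011, 0.005, -0.019]
 [2.0, 14.0, -33.0, -0.011, 0.005, -0.019]
 [2.0, 14.0, -32.0, -0.011, 0.005, -0.019]
 [2.0, 15.0, -32.0, -0.011, 0.005, -0.019]
 [2.0, 15.0, -32.0, -0.011, 0.005, -0.019]
```

```bash
python3 -m crank '[[0,12,-33,-0.01,0.01,-0.02,1],[0,13,-33,-0.01,0.01,-0.02,1],[0,13,-33,-0.01,0,-0.02,1],[0,13,-33,-0.01,0,-0.02,1],[0,14,-33,-0.01,0,-0.02,1]]'
python3 -m crank '[[2,14,-32,-0.01,0,-0.02,1],[2,15,-28,-0.01,0,-0.02,1],[0,10,-20,0,0,0,1],[0,0,0,0,0,0,1],[0,0,0,0,0,0,1]]'
python3 -c "
from plan import *
plan(slot(z=.26),Rr,step=.04)"
```

```text
clock: 7.55
eef_pos: [0.579, 0.2248, 0.3187]
orientation: [68.6, 87.0, -11.7]
ft_force: [-0.0, -0.8, -1.8]
finger_gap: 0.102
clock: 8.05
eef_pos: [0.6034, 0.3085, 0.3147]
orientation: [23.6, 88.7, -55.6]
ft_force: [-0.7, 0.2, -1.9]
finger_gap: 0.104
t 8.05 p [0.6034 0.3085 0.3147] q [18. 14. 78. -1. 88.  7.] F [-0.7  0.2 -1.9] gap 0.104 d [  3.1  19.1 -54.7] rotvec [-0.015  0.02  -0.009] rows 2
 [27.0, 3.0, -10.0, -0.007, 0.01, -0.004]
 [27.0, 3.0, -9.0, -0.007, 0.01, -0.004]
```

```bash
python3 -m crank '[[5,3,-10,-0.01,0.01,0,1],[20,1,-9,-0.01,0.01,-0.01,1],[25,0,0,0,0,0,1],[0,0,0,0,0,0,1],[0,0,0,0,0,0,1]]'
python3 -c "
from plan import *
plan(slot(z=.17),Rr,step=.1)"
```

```text
clock: 8.55
eef_pos: [0.6042, 0.327, 0.2654]
orientation: [-60.4, 90.0, -138.5]
ft_force: [0.3, 0.7, -1.2]
finger_gap: 0.103
t 8.55 p [0.6042 0.327  0.2654] q [19. 17. 80. -0. 84.  7.] F [ 0.3  0.7 -1.2] gap 0.103 d [  2.3   0.6 -95.4] rotvec [0.004 0.    0.   ] rows 1
 [95.0, 2.0, -0.0, 0.004, 0.0, 0.0]
```

```bash
python3 -m crank '[[25,2,0,0,0,0,1],[30,0,0,0,0,0,1],[25,0,0,0,0,0,1],[15,0,0,0,0,0,1],[0,0,0,0,0,0,1]]'
python3 -m crank '[[0,0,0,0,0,0,1],[0,0,0,0,0,0,1]]'
python3 - <<'E'
from plan import *
from fit import proj
plan(slot(z=.17),Rr,step=.1)
p,R,_=cur()
# predicted panel corners given nominal grip
for n in("top","side"):
  for h in(130,0):
    print(n,h,[proj(n,p+R.apply([ .096-h/1000,t*.005,-.0025+w*.06]))[0].round(1).tolist() for t in(1,-1) for w in(1,-1)])
from workcell import read_camera
import cv2
s=read_camera("side")[:,:,::-1];t=read_camera("top")[:,:,::-1]
cv2.imwrite("pics/r1s.png",cv2.resize(s[90:210,215:325],None,fx=5,fy=5,interpolation=cv2.INTER_CUBIC))
cv2.imwrite("pics/r1t.png",cv2.resize(t[135:245,135:245],None,fx=5.4,fy=5.4,interpolation=cv2.INTER_CUBIC))
E
```

```text
clock: 9.05
eef_pos: [0.606, 0.3273, 0.1701]
orientation: [-66.5, 89.9, -144.6]
ft_force: [-0.7, 0.3, -2.5]
finger_gap: 0.105
clock: 9.25
eef_pos: [0.6081, 0.3282, 0.1743]
orientation: [94.1, 89.7, 15.9]
ft_force: [0.2, -0.6, -2.4]
finger_gap: 0.106
t 9.25 p [0.6081 0.3282 0.1743] q [19. 21. 84. -0. 75.  7.] F [ 0.2 -0.6 -2.4] gap 0.106 d [-1.6 -0.5 -4.3] rotvec [ 0.004 -0.    -0.006] rows 1
 [4.0, -2.0, 0.0, 0.004, -0.0, -0.006]
top 130 [[181.9, 150.6], [132.9, 162.2], [182.8, 154.6], [133.7, 166.2]]
top 0 [[197.1, 159.4], [153.3, 169.8], [197.9, 163.0], [154.0, 173.4]]
side 130 [[285.0, 131.6], [261.6, 123.5], [283.3, 132.5], [259.9, 124.4]]
side 0 [[286.2, 161.3], [263.7, 152.6], [284.6, 162.3], [262.1, 153.5]]
```

View pics/r1s.png

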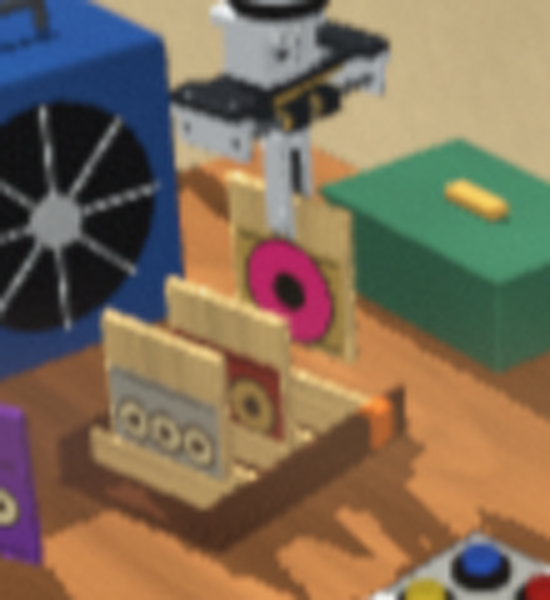

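View pics/r1t.png

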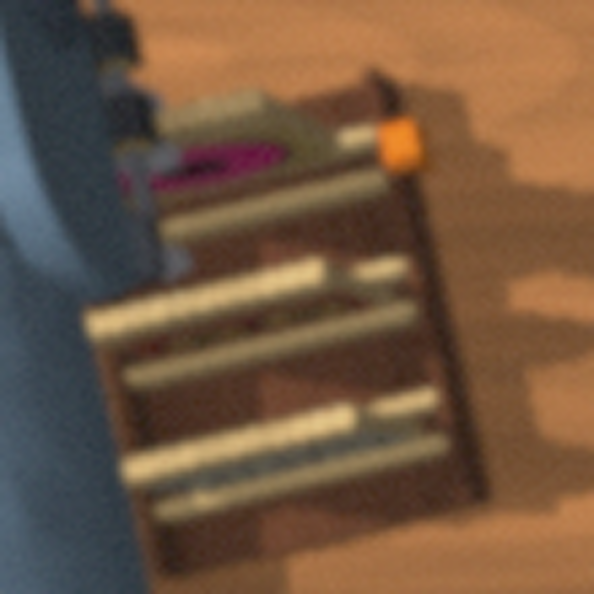

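```bash
for i in 1 2 3; do python3 -m crank '[[0,0,0,0,0,0,1]]' | sed -n 2,3p; done; python3 -c "
from plan import *
plan(slot(z=.15),Rr,step=.1)"
```

```text
eef_pos: [0.6074, 0.3279, 0.1731]
orientation: [91.7, 89.8, 13.5]
eef_pos: [0.6071, 0.3279, 0.1723]
orientation: [90.1, 89.8, 12.0]
eef_pos: [0.6069, 0.3278, 0.172]
orientation: [87.2, 89.9, 9.0]
t 9.65 p [0.6069 0.3278 0.172 ] q [19. 21. 85. -0. 75.  7.] F [ 1.3  0.3 -2. ] gap 0.106 d [ -0.4  -0.1 -22. ] rotvec [ 0.004  0.    -0.002] rows 1
 [22.0, -0.0, 0.0, 0.004, 0.0, -0.002]
```

```bash
python3 -m crank '[[10,0,0,0.004,0,0,1],[10,0,0,0,0,0,1],[5,0,0,0,0,0,1],[0,0,0,0,0,0,1],[0,0,0,0,0,0,1]]'
python3 -m crank '[[4,0,0,0,0,0,1],[4,0,0,0,0,0,1],[4,0,0,0,0,0,1],[0,0,0,0,0,0,1],[0,0,0,0,0,0,1]]'
python3 - <<'E'
from plan import *
plan(slot(z=.109),Rr,step=.1)
from workcell import read_camera
import cv2
s=read_camera("side")[:,:,::-1];t=read_camera("top")[:,:,::-1]
cv2.imwrite("pics/r2s.png",cv2.resize(s[100:210,225:315],None,fx=5.4,fy=5.4,interpolation=cv2.INTER_CUBIC))
cv2.imwrite("pics/r2t.png",cv2.resize(t[140:200,150:230],None,fx=8,fy=8,interpolation=cv2.INTER_CUBIC))
E
```

```text
clock: 10.15
eef_pos: [0.6068, 0.3277, 0.1464]
orientation: [82.0, 89.9, 3.6]
ft_force: [-0.2, 0.2, -1.5]
finger_gap: 0.103
clock: 10.65
eef_pos: [0.6069, 0.3277, 0.1346]
orientation: [84.6, 89.9, 6.1]
ft_force: [0.1, -0.6, -1.2]
finger_gap: 0.107
t 10.65 p [0.6069 0.3277 0.1346] q [19. 23. 86. -0. 71.  7.] F [ 0.1 -0.6 -1.2] gap 0.107 d [ -0.4  -0.1 -25.6] rotvec [-0.     0.    -0.002] rows 1
 [26.0, -0.0, 0.0, -0.0, 0.0, -0.002]
```

View pics/r2s.png

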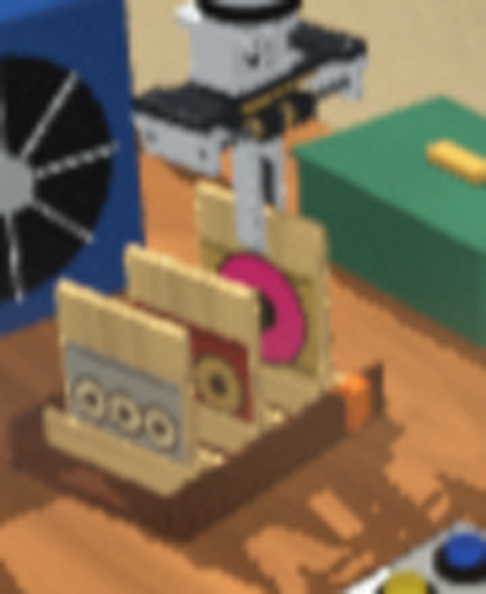

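View pics/r2t.png

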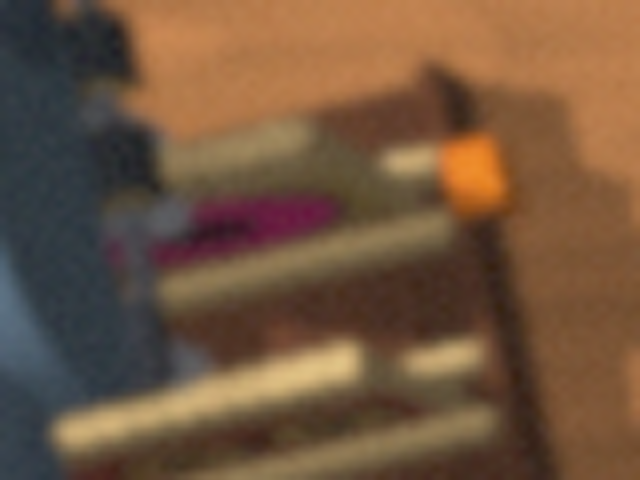

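The panel's foot is between the bars of the tagged slot (its right end at top crop (390,190), with the bars at (410,160) and (430,235)), and no side force shows. I lower on slowly.

```bash
python3 -m crank '[[4,0,0,0,0,0,1],[4,0,0,0,0,0,1],[4,0,0,0,0,0,1],[0,0,0,0,0,0,1],[0,0,0,0,0,0,1]]'
python3 -m crank '[[3,0,0,0,0,0,1],[3,0,0,0,0,0,1],[3,0,0,0,0,0,1],[0,0,0,0,0,0,1],[0,0,0,0,0,0,1]]'
python3 -c "
from plan import *
plan(slot(z=.109),Rr,step=.1)"
```

```text
clock: 11.25
eef_pos: [0.6068, 0.3277, 0.1225]
orientation: [83.5, 89.9, 5.1]
ft_force: [-0.3, 0.5, -1.9]
finger_gap: 0.101
clock: 11.75
eef_pos: [0.6069, 0.3277, 0.1136]
orientation: [84.8, 89.9, 6.4]
ft_force: [0.7, 0.3, -2.0]
finger_gap: 0.104
t 11.75 p [0.6069 0.3277 0.1136] q [19. 24. 87. -0. 69.  7.] F [ 0.7  0.3 -2. ] gap 0.104 d [-0.4 -0.1 -4.6] rotvec [-0.     0.    -0.002] rows 1
 [5.0, -0.0, 0.0, -0.0, 0.0, -0.002]
```

```bash
python3 -m crank '[[2,0,0,0,0,0,1],[1,0,0,0,0,0,1],[0,0,0,0,0,0,1],[0,0,0,0,0,0,1]]'
for i in 1 2 3; do python3 -m crank '[[1,0,0,0,0,0,1],[0,0,0,0,0,0,1],[0,0,0,0,0,0,1]]' | sed -n '2p;4,5p'; done
```

```text
clock: 12.15
eef_pos: [0.607, 0.3278, 0.1107]
orientation: [85.6, 89.9, 7.2]
ft_force: [-0.8, 0.5, -1.3]
finger_gap: 0.105
eef_pos: [0.607, 0.3278, 0.1098]
ft_force: [-0.2, 0.6, -1.3]
finger_gap: 0.107
eef_pos: [0.6072, 0.3278, 0.1092]
ft_force: [-0.4, -1.2, 0.5]
finger_gap: 0.104
eef_pos: [0.6075, 0.3278, 0.1091]
ft_force: [-1.2, -1.3, 5.8]
finger_gap: 0.103
```

```bash
python3 -m crank '[[-1,0,0,0,0,0,1],[0,0,0,0,0,0,0.7],[0,0,0,0,0,0,0.5],[0,0,0,0,0,0,0.4],[0,0,0,0,0,0,0.4]]'
python3 -m crank '[[0,0,0,0,0,0,0.4],[0,0,0,0,0,0,0.4],[0,0,0,0,0,0,0.4]]'
python3 - <<'E'
from workcell import read_camera
import cv2
s=read_camera("side")[:,:,::-1]
cv2.imwrite("pics/r3s.png",cv2.resize(s[100:210,225:315],None,fx=5.4,fy=5.4,interpolation=cv2.INTER_CUBIC))
E
```

```text
clock: 13.55
eef_pos: [0.6069, 0.3278, 0.1086]
orientation: [86.1, 89.9, 7.7]
ft_force: [-0.6, -0.6, 0.4]
finger_gap: 0.298
clock: 13.85
eef_pos: [0.607, 0.3278, 0.1088]
orientation: [86.5, 89.9, 8.1]
ft_force: [0.5, 0.1, 0.3]
finger_gap: 0.303
```

View pics/r3s.png

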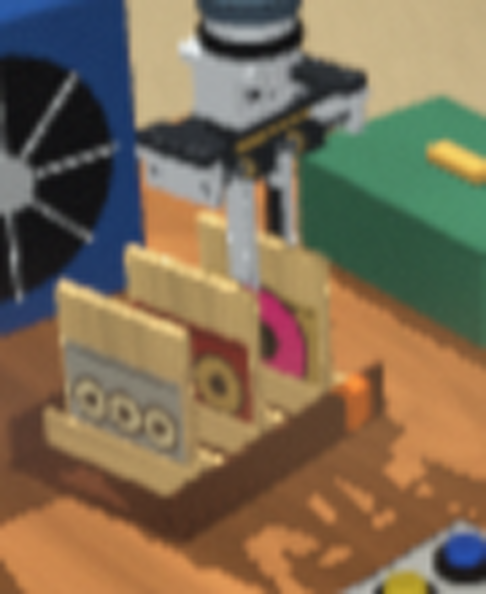

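The panel stands in the slot and both fingers are off it. I withdraw straight up.

```bash
python3 -m crank '[[-10,0,0,0,0,0,0.4],[-25,0,0,0,0,0,0.4],[-40,0,0,0,0,0,0.4],[-40,0,0,0,0,0,0.4],[-40,0,0,0,0,0,0.4]]'
python3 - <<'E'
from workcell import read_camera
from plan import *
from fit import proj
import cv2
s=read_camera("side")[:,:,::-1];t=read_camera("top")[:,:,::-1]
cv2.imwrite("pics/r4s.png",cv2.resize(s[100:210,225:315],None,fx=5.4,fy=5.4,interpolation=cv2.INTER_CUBIC))
cv2.imwrite("pics/r4t.png",cv2.resize(t[140:240,130:230],None,fx=6,fy=6,interpolation=cv2.INTER_CUBIC))
plan([.487,.0216,.15],tool([0,0,-1],[np.cos(.146),np.sin(.146),0]))
E
```

```text
clock: 14.4
eef_pos: [0.6066, 0.3277, 0.2663]
orientation: [89.5, 89.8, 11.2]
ft_force: [1.3, 0.0, -0.0]
finger_gap: 0.296
t 14.5 p [0.6098 0.3289 0.2733] q [19. 17. 79. -0. 83.  7.] F [-0.1  0.1  1. ] gap 0.3 d [-122.8 -307.3 -123.3] rotvec [ 0.057 -0.002 -0.016] rows 9
 [13.0, -20.0, 31.0, 0.006, -0.0, -0.002]
 [13.0, -20.0, 31.0, 0.006, -0.0, -0.002]
 [13.0, -20.0, 31.0, 0.006, -0.0, -0.002]
 [13.0, -20.0, 31.0, 0.006, -0.0, -0.002]
 [13.0, -20.0, 31.0, 0.006, -0.0, -0.002]
 [14.0, -19.0, 31.0, 0.006, -0.0, -0.002]
 [14.0, -19.0, 31.0, 0.006, -0.0, -0.002]
 [14.0, -19.0, 32.0, 0.006, -0.0, -0.002]
 [14.0, -19.0, 32.0, 0.006, -0.0, -0.002]
```

View pics/r4s.png

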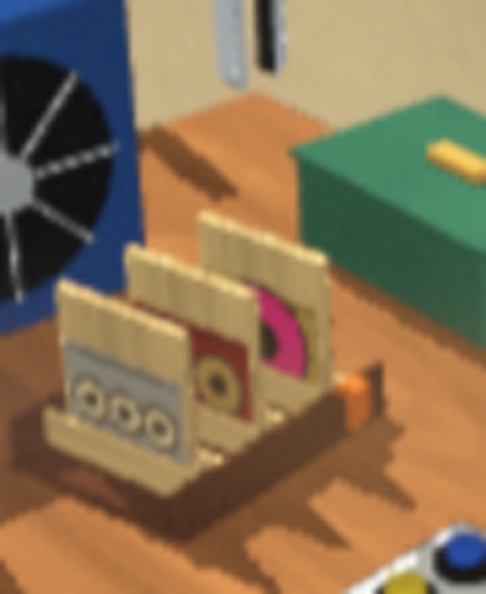

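View pics/r4t.png

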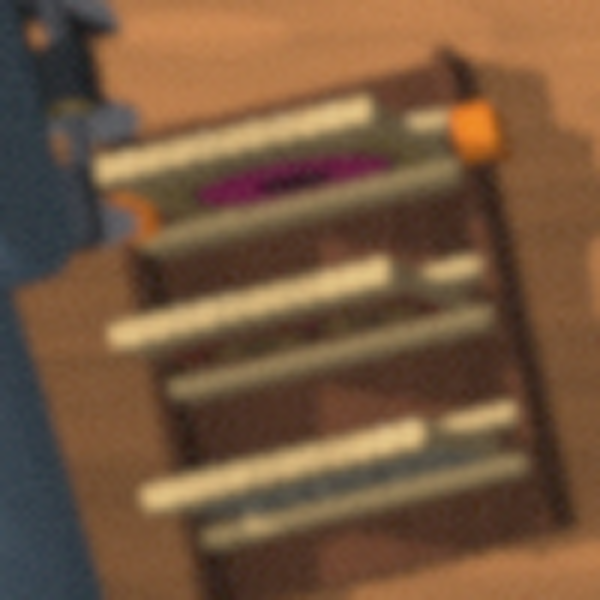

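All three panels stand alike in their slots; the panel's right end is at top crop (370,110), and the neighbours' at (390,270) and (425,430). I move to the key pad with the fingers shut.

```bash
python3 -m crank '[[0,-20,31,0.01,0,0,1],[0,-20,31,0.01,0,0,1],[0,-20,31,0.01,0,0,1],[0,-20,31,0.01,0,0,1],[10,-20,31,0.01,0,0,1]]'
python3 -m crank '[[20,-19,31,0.01,0,0,1],[25,-19,31,0,0,0,1],[25,-19,32,0,0,0,1],[25,-19,32,0,0,0,1],[0,0,0,0,0,0,1]]'
python3 -m crank '[[0,0,0,0,0,0,1],[0,0,0,0,0,0,1],[0,0,0,0,0,0,1],[0,0,0,0,0,0,1]]'
cat >> plan.py <<'E'
Rk=tool([0,0,-1],[np.cos(.146),np.sin(.146),0])
KY=[.487,.0216];KB=[.5459,.0302];KG=[.4952,-.0369]
E
python3 -c "
from plan import *
plan(KY+[.1],Rk)"
```

```text
clock: 15.0
eef_pos: [0.5364, 0.156, 0.2548]
orientation: [86.1, 89.7, 4.8]
ft_force: [-0.0, 0.6, 0.0]
finger_gap: 0.004
clock: 15.5
eef_pos: [0.4757, 0.0194, 0.1544]
orientation: [-108.7, 89.7, 169.2]
ft_force: [-0.5, 0.9, -0.8]
finger_gap: 0.008
clock: 15.9
eef_pos: [0.4805, 0.0222, 0.1593]
orientation: [82.9, 89.8, 1.1]
ft_force: [0.0, -0.8, 0.4]
finger_gap: 0.002
t 15.9 p [0.4805 0.0222 0.1593] q [-11.  -7. 116.   0.  70. -19.] F [ 0.  -0.8  0.4] gap 0.002 d [  6.5  -0.6 -59.3] rotvec [-0.002  0.    -0.004] rows 2
 [30.0, 3.0, 1.0, -0.001, 0.0, -0.002]
 [30.0, 3.0, 1.0, -0.001, 0.0, -0.002]
```

```bash
python3 -m crank '[[30,3,1,0,0,0,1],[30,3,0,0,0,0,1],[25,0,0,0,0,0,1],[0,0,0,0,0,0,1],[0,0,0,0,0,0,1]]'
python3 -m crank '[[0,0,0,0,0,0,1],[0,0,0,0,0,0,1],[0,0,0,0,0,0,1]]'
python3 - <<'E'
from workcell import read_camera
from plan import *
import cv2
plan(KY+[.052],Rk,step=1)
s=read_camera("side")[:,:,::-1]
cv2.imwrite("pics/k1.png",cv2.resize(s[150:240,270:350],None,fx=6.6,fy=6.6,interpolation=cv2.INTER_CUBIC))
E
```

```text
clock: 16.4
eef_pos: [0.4863, 0.0217, 0.074]
orientation: [89.5, 89.9, 7.7]
ft_force: [0.3, -0.7, -0.3]
finger_gap: 0.005
clock: 16.7
eef_pos: [0.4868, 0.0213, 0.0747]
orientation: [79.2, 89.7, -2.6]
ft_force: [-1.3, 0.0, 0.4]
finger_gap: 0.005
t 16.7 p [0.4868 0.0213 0.0747] q [-11.   1. 118.   0.  60. -19.] F [-1.3  0.   0.4] gap 0.005 d [  0.2   0.3 -22.7] rotvec [-0.004  0.001 -0.004] rows 1
 [23.0, 0.0, -0.0, -0.004, 0.001, -0.004]
```

View pics/k1.png

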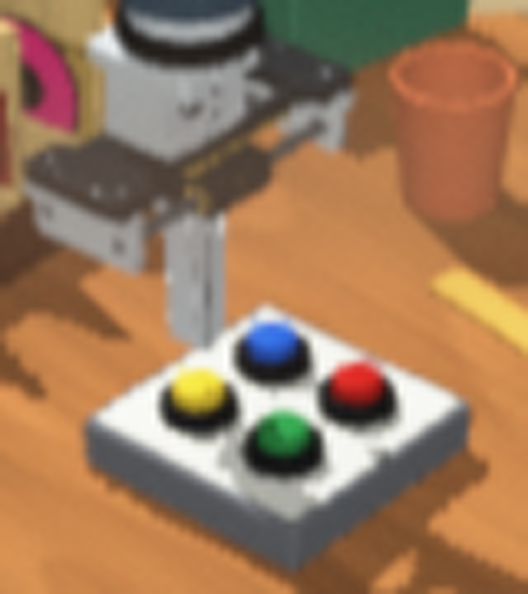

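The shut fingertips at (195,340) are straight above the yellow key (200,385). I press it.

```bash
python3 -m crank '[[12,0,0,0,0,0,1],[9,0,0,0,0,0,1],[3,0,0,0,0,0,1],[3,0,0,0,0,0,1],[0,0,0,0,0,0,1]]'
python3 -m crank '[[2,0,0,0,0,0,1],[1,0,0,0,0,0,1],[0,0,0,0,0,0,1],[0,0,0,0,0,0,1]]'
```

```text
clock: 17.25
eef_pos: [0.4854, 0.0215, 0.0463]
orientation: [-165.2, 90.0, 112.9]
ft_force: [-2.2, -0.7, 5.3]
finger_gap: 0.007
clock: 17.65
eef_pos: [0.4857, 0.0215, 0.0458]
orientation: [-109.9, 89.9, 168.3]
ft_force: [-11.1, 0.7, 24.4]
finger_gap: 0.002
```

```bash
python3 -m crank '[[-10,0,0,0,0,0,1],[-15,0,0,0,0,0,1],[-10,0,0,0,0,0,1],[0,0,0,0,0,0,1],[0,0,0,0,0,0,1]]'
python3 -c "
from plan import *
plan(KB+[.08],Rk,step=.03)"
```

```text
clock: 18.15
eef_pos: [0.4857, 0.0215, 0.0781]
orientation: [93.5, 89.9, 11.6]
ft_force: [0.9, 1.3, 0.4]
finger_gap: 0.004
t 18.15 p [0.4857 0.0215 0.0781] q [-11.   1. 118.   0.  61. -19.] F [0.9 1.3 0.4] gap 0.004 d [60.2  8.7  1.9] rotvec [-0.004 -0.    -0.002] rows 3
 [-1.0, 20.0, -0.0, -0.001, -0.0, -0.001]
 [-1.0, 20.0, -0.0, -0.001, -0.0, -0.001]
 [-1.0, 20.0, 0.0, -0.001, -0.0, -0.001]
```

```bash
python3 -m crank '[[-1,15,0,0,0,0,1],[0,25,0,0,0,0,1],[0,20,0,0,0,0,1],[0,0,0,0,0,0,1],[0,0,0,0,0,0,1]]'
python3 -m crank '[[0,0,0,0,0,0,1],[0,0,0,0,0,0,1],[0,0,0,0,0,0,1],[0,0,0,0,0,0,1]]'
python3 -c "
from plan import *
plan(KB+[.052],Rk,step=1)
from workcell import read_camera
import cv2
s=read_camera('side')[:,:,::-1]
cv2.imwrite('pics/k2.png',cv2.resize(s[150:240,270:350],None,fx=6.6,fy=6.6,interpolation=cv2.INTER_CUBIC))"
```

```text
clock: 18.65
eef_pos: [0.5443, 0.0301, 0.0784]
orientation: [-155.5, 90.0, 122.7]
ft_force: [-0.6, 0.1, -0.4]
finger_gap: 0.007
clock: 19.05
eef_pos: [0.545, 0.0299, 0.0796]
orientation: [89.8, 89.9, 8.0]
ft_force: [-0.2, 0.2, 0.4]
finger_gap: 0.005
t 19.05 p [0.545  0.0299 0.0796] q [ -9.   9. 110.   0.  61. -17.] F [-0.2  0.2  0.4] gap 0.005 d [  0.9   0.3 -27.6] rotvec [-0.004  0.    -0.002] rows 1
 [28.0, 1.0, -0.0, -0.004, 0.0, -0.002]
```

View pics/k2.png

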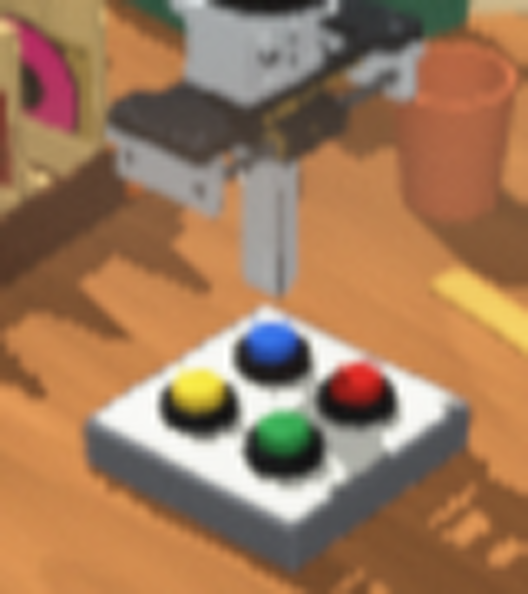

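The fingertips (270,290) are above the blue key (270,340), and the yellow key is up again.

```bash
python3 -m crank '[[15,1,0,0,0,0,1],[10,0,0,0,0,0,1],[4,0,0,0,0,0,1],[3,0,0,0,0,0,1],[0,0,0,0,0,0,1]]'
python3 -m crank '[[2,0,0,0,0,0,1],[1,0,0,0,0,0,1],[0,0,0,0,0,0,1],[0,0,0,0,0,0,1]]'
```

```text
clock: 19.6
eef_pos: [0.5456, 0.0302, 0.0471]
orientation: [-154.5, 90.0, 123.7]
ft_force: [-2.6, 1.1, 4.5]
finger_gap: 0.003
clock: 20.0
eef_pos: [0.5464, 0.0301, 0.0461]
orientation: [93.2, 89.9, 11.4]
ft_force: [-6.0, -0.3, 13.8]
finger_gap: 0.005
```

Bottomed (z 0.0461, 14 N). Next is green.

```bash
python3 -m crank '[[-10,0,0,0,0,0,1],[-15,0,0,0,0,0,1],[-10,0,0,0,0,0,1],[0,0,0,0,0,0,1],[0,0,0,0,0,0,1]]'
python3 -c "
from plan import *
plan(KG+[.08],Rk,step=.025)"
```

```text
clock: 20.5
eef_pos: [0.5466, 0.03, 0.0799]
orientation: [85.4, 89.8, 3.6]
ft_force: [0.7, -0.1, -0.0]
finger_gap: 0.007
t 20.5 p [0.5466 0.03   0.0799] q [ -9.   9. 109.   0.  61. -17.] F [ 0.7 -0.1 -0. ] gap 0.007 d [-51.4 -66.9   0.1] rotvec [-0.004  0.    -0.003] rows 4
 [-0.0, -15.0, 15.0, -0.001, 0.0, -0.001]
 [-0.0, -15.0, 15.0, -0.001, 0.0, -0.001]
 [-0.0, -15.0, 15.0, -0.001, 0.0, -0.001]
 [-0.0, -15.0, 15.0, -0.001, 0.0, -0.001]
```

```bash
python3 -m crank '[[0,-15,15,0,0,0,1],[0,-16,15,0,0,0,1],[0,-15,15,0,0,0,1],[0,-15,14,0,0,0,1],[0,0,0,0,0,0,1]]'
python3 -m crank '[[0,0,0,0,0,0,1],[0,0,0,0,0,0,1],[0,0,0,0,0,0,1],[0,0,0,0,0,0,1]]'
python3 -c "
from plan import *
plan(KG+[.052],Rk,step=1)
from workcell import read_camera
import cv2
s=read_camera('side')[:,:,::-1]
cv2.imwrite('pics/k3.png',cv2.resize(s[150:240,270:350],None,fx=6.6,fy=6.6,interpolation=cv2.INTER_CUBIC))"
```

```text
clock: 21.0
eef_pos: [0.4928, -0.0378, 0.0785]
orientation: [150.4, 90.0, 68.5]
ft_force: [0.8, 0.9, 0.4]
finger_gap: 0.003
clock: 21.4
eef_pos: [0.4946, -0.0365, 0.0794]
orientation: [92.6, 89.9, 10.8]
ft_force: [0.3, -0.3, 1.4]
finger_gap: 0.004
t 21.4 p [ 0.4946 -0.0365  0.0794] q [-17.   2. 117.   0.  61. -26.] F [ 0.3 -0.3  1.4] gap 0.004 d [  0.6  -0.4 -27.4] rotvec [-0.003 -0.    -0.002] rows 1
 [27.0, 0.0, 0.0, -0.003, -0.0, -0.002]
```

View pics/k3.png

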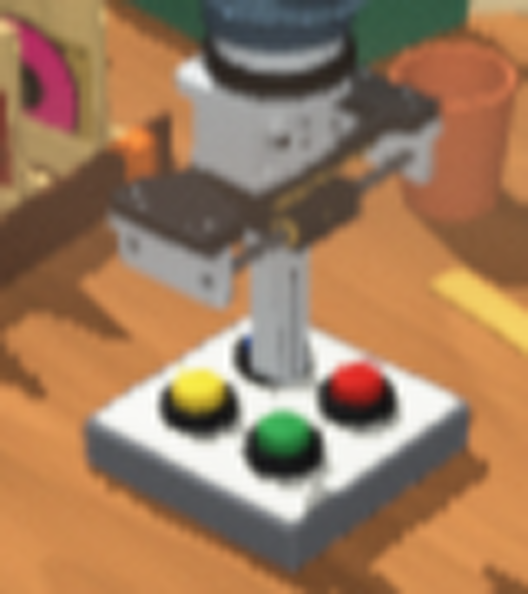

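The fingertips (282,378) are above the green key (283,430).

```bash
python3 -m crank '[[15,0,0,0,0,0,1],[10,0,0,0,0,0,1],[4,0,0,0,0,0,1],[3,0,0,0,0,0,1],[0,0,0,0,0,0,1]]'
python3 -m crank '[[2,0,0,0,0,0,1],[1,0,0,0,0,0,1],[0,0,0,0,0,0,1],[0,0,0,0,0,0,1]]'
```

```text
clock: 21.95
eef_pos: [0.4939, -0.0367, 0.0473]
orientation: [146.4, 89.9, 64.6]
ft_force: [-3.0, 0.8, 4.7]
finger_gap: 0.009
clock: 22.35
eef_pos: [0.4946, -0.0369, 0.0461]
orientation: [98.8, 89.9, 17.0]
ft_force: [-8.2, 2.1, 15.1]
finger_gap: 0.0
```

```bash
python3 -m crank '[[-10,0,0,0,0,0,1],[-20,0,0,0,0,0,1],[-40,0,0,0,0,0,1],[-40,0,0,0,0,0,1],[-40,0,0,0,0,0,1]]'
python3 -m crank '[[0,0,0,0,0,0,1],[0,0,0,0,0,0,1],[0,0,0,0,0,0,1],[0,0,0,0,0,0,1],[0,0,0,0,0,0,1]]'
python3 -c "
from workcell import read_camera
import cv2
s=read_camera('side')[:,:,::-1]
cv2.imwrite('pics/end.png',cv2.resize(s[130:290,210:430],None,fx=3.5,fy=3.5,interpolation=cv2.INTER_CUBIC))
t=read_camera('top')[:,:,::-1]
cv2.imwrite('pics/endt.png',t)"
```

```text
clock: 22.85
eef_pos: [0.4942, -0.0372, 0.1962]
orientation: [76.6, 89.8, -5.3]
ft_force: [0.9, -0.3, 0.4]
finger_gap: 0.007
clock: 23.35
eef_pos: [0.4934, -0.0368, 0.193]
orientation: [-173.5, 89.9, 104.6]
ft_force: [1.1, -0.5, 0.1]
finger_gap: 0.005
```

View pics/end.png

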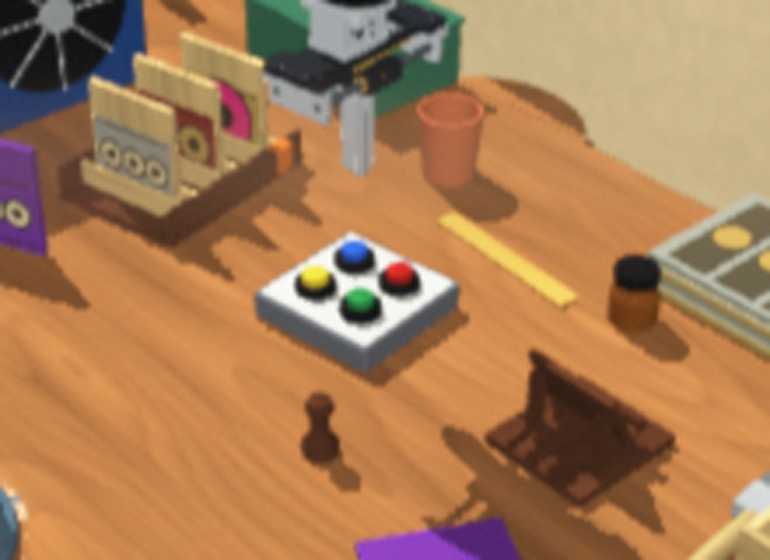

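View pics/endt.png

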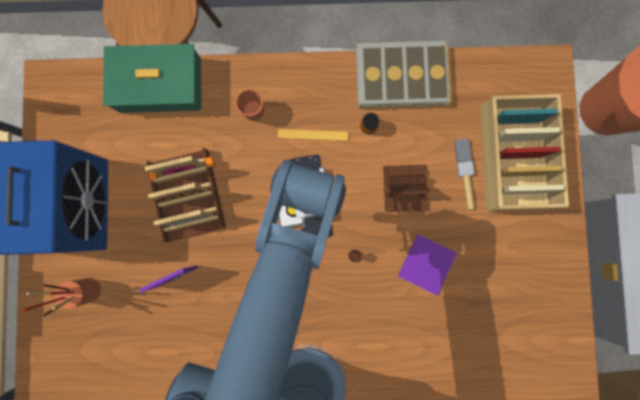

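The final pictures show the panel upright in the tagged slot (side crop (225,100)) and all four keys up. The cup, rule, jar, seal and purple boards are where they were, and the arm touches nothing.

```bash
python3 -c "
from workcell import ticket
print(ticket.hand_in())"
```

```text
the job is handed in; nothing more can be done
None
```

The job is done and handed in; the robot's clock read 23.4 s of the 62 s allowed at the last move, and no verdict was reported.

- **Panel:** I drew the ochre panel off the easel along its own axis and lowered it into the orange-tagged slot. It met the floor at TCP height 0.109 m, as calculated, with about 6 N on the wrist. Then I released it with the fingers only part open, to stay clear of its neighbour.
- **Keys:** I pressed yellow, blue and green in that order. Each stopped at a TCP height of about 0.046 m, which is the full 6 mm of travel, with wrist readings of 24, 14 and 15 N. Key travel isn't in the robot's state, so full travel is judged from height and force only.
- **Last checks:** The final pictures show the panel upright in its slot, its two neighbours standing, all four keys up and the other objects in place. The arm was about 0.19 m above the table, touching nothing. No check failed. My two estimates of the slot position differed by about 2 mm across and 4 mm along; I aimed between them, and the panel went in without side force.

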